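# Back-flush the filter of a bench dust extractor

## Robot

A 7-joint arm with a two-finger parallel gripper is mounted at the origin on a cart in front of the work surface, level with it; the furniture and walls round the work are solid. World frame = base frame: x ahead of the robot, y to its left, z up, the work surface at z = 0. Lengths are in m, angles in rad, forces in N, time in s.
With the tool pointing down it reaches from about 0.375 to 0.925 m from the base axis. Payload 3.1 kg.
Tool frame: the origin (TCP) lies at the very end of the fingers, on their centre line; the grasp point (between the pads) lies 19 mm behind it; z points along the fingers, y is the line along which they close (so a half turn about z gives the same grasp; the last joint's range is limited). The gripper opens to 85 mm and grips with 20 to 120 N. Pads are 22 mm wide; open, the fingers measure 114 mm over their backs; the gripper's body (76 mm by 85 mm) begins 54 mm behind the grasp point. The pads swing forward as they close: fully open they stand 13 mm farther back than shut.
Start: joints at [-1.404, 0.383, 0.044, 1.598, -0.018, 1.161, -0.05], TCP at [0.17, 0.627, 0.231] pointing down, gripper open.
Joint ranges: [-2.61, 2.61], [-0.41, 2.15], [-1.48, 1.57], [0, 2.5], [-1.57, 4.71], [0.05, 1.97], [-2.85, 2.85]. Speed limits (rad/s): [2.79, 2.79, 3.14, 3.14, 3.14, 3.14, 3.14].

## Interface

Orientations are given as a unit quaternion [w, x, y, z].
In Python, from bench import arm gives the robot as it stands.
- The arm moves only by the shell command python3 -m jog 'ROWS' [OPENING] [FORCE]. ROWS is text: rows parted by semicolons, each of 6 numbers parted by spaces: the shift along the world's x, y, z in units of 30 mm (1.0 is 30 mm), then the turn, a rotation vector about the world's x, y, z in units of 8 degrees (1.0 is 8 degrees). In form: x y z wx wy wz; .... A call has 1 to 8 rows; each row is the pose to reach, as a shift and turn from the pose commanded when the call began; what a row does not reach only later rows make up. A row lasts 1/8 s, in which the tool goes at most 62.5 mm and 10.7 degrees, less where a joint would pass 70% of its speed; a pose out of reach is approached as far as the arm can. A call with a gripper value outside its range is refused whole. OPENING is the closure, from -1 (fully open) to 1 (shut), set as the call begins (- or left out, the last holds). The fingers move at their own pace and stop on an object; FORCE is the grip in N (left out, the last holds). Time passes only in rows, so rows that repeat a pose let the fingers close. It gives the time, the measured TCP pose, the force, the opening and the grip force at its end, in the units of the state.
- arm.get_state(): the state, without advancing time (a new reading comes with each control period).
- arm.get_image(name): name is "side" or "top" or "wrist"; returns a dict with "pixels" (480x640x3 uint8, red, green, blue), "camera_matrix" (3x3 intrinsics, pixels), "extrinsics" (4x4, takes a point from world to camera coordinates); the wrist camera has in their place "T_tool_cam" (4x4, takes a point from camera to tool coordinates, whose origin is the TCP and whose axes are the flange's). Camera axes: x right, y down, z forward; pixel columns grow to the right and rows downward; lengths in m; the calibration is good to about 2 mm. The wrist camera is an equidistant fisheye: a pixel r from the principal point sees the ray r / f radians off the axis. A picture is of the moment at which its call begins: read the wrist's pose just before it. There is no depth.
- arm.job_done(): hands the job in; it is judged then, once.
The state is a dict: "clock": time; "qpos": joint angles; "joint_velocities": joint speeds; "joint_torque": joint torques, N m; "position": TCP position; "eef_rot": TCP orientation; "wrist_force": force on the tool from outside, world axes, zero at the start; "wrist_torque": the same for the moment, N m; "opening": opening from 0.0 (shut) to 1.0 (fully open); "grasp_force": force on a finger pad.
Only numpy, scipy, OpenCV 4.12 (cv2) and the standard library are available. Lean on these libraries where they do the work, as an engineer would, in place of code of your own. Each camera call takes 0.05 s, during which the arm holds its last target. There are 200 camera calls.

## Task

The filter of the small bench dust extractor is clogged and needs a back-flush. First shut the damper in its inlet duct: turn the lever the full quarter turn, home against its stop, until it lies square across the duct. Only then turn the three-bladed spring-return dial on the lid clockwise past its first two clicks to the third, so that all three air ports are fully open, and keep it there against its spring - the program finishes while the gripper is still holding the dial - and leave the glue bottle, the tin of screws and the roll of tape where they stand.

Things in the scene. Friction and masses are not known exactly. Their poses are not given: they have to be found in the camera images.
- extractor: Bench dust extractor, fixed: grey box 204 x 244 mm, flat lid 150 mm high with only the dial on it; battery pack on its -y side (to y = -168, z up to 96 mm). Bright 60 mm inlet duct leaves the +y side, axis along y at x = +30, z = 85 mm. Place and yaw vary. Origin: centre of the underside on the bench; x to the back, y towards the duct, z up.
- bell_mouth (a point): Centre of the open end of the duct's flared bell mouth: 116 mm diameter, extractor frame x = +30, y = +357, z = 85 mm; the flare begins at y = 308 mm and its rim reaches up to z = 143 mm.
- damper (a joint): Damper in the duct, rad: 0 = open (lever lies along the duct, tip towards the bell mouth), 1.571 = shut (lever square across the duct, tip towards the extractor's front, -x); starts at 0 to 0.3. Seen from above the lever turns anticlockwise to shut. Rigid stops at both ends; friction of about 0.12 N m keeps it where it is left.
- damper_spindle (a point): Point on the damper's vertical spindle at mid-height of the lever, 146 mm above the bench (extractor frame x = +30, y = +205 mm). Its frame turns with the lever: x points along the lever from spindle to tip, z up. Two stop pins stand up to z = 142 mm within 32 mm of the spindle.
- damper_grip (a point): Middle of the black grip of the damper lever, 64 mm from the spindle. The grip is 56 mm long (36 to 92 mm from the spindle), 14 mm wide, 20 mm high (z = 136 to 156 mm), with 20 mm free below it down to the top of the duct (z = 115 mm).
- dial_turn (a joint): Turn of the dial, rad, clockwise from above: 0 = rest, its blades cover the ports; clicks at 0.35, 0.70 and 1.05 (60 degrees: three ports fully open), marked by pips on the lid; end stop 1.10. A spring of 0.12 N m at rest to 0.20 N m at the third click pulls back to 0; no click holds it: let go, it runs back to rest. Passing the clicks takes up to about 0.3 N m.
- dial: Three-bladed steel dial on the lid; its grip is a black upright bar on the axis, 76 mm long (its x), 14 mm wide (y), 28 mm high. Origin: centre of the bar, on the dial's vertical axis, 182 mm above the bench (bar z = 168 to 196 mm; hub and blades below: up to z = 162 mm, 57 mm out). x points to the bar's end with the white line, which faces the extractor's front (-x) at rest.
- glue_bottle: Bystander: upright yellow squeeze bottle of wood glue with a pointed red cap, 42 x 60 mm, 190 mm high, standing to the right of the extractor, loose. Origin: centre of its underside.
- tin_screws_5: Bystander: open yellow tin of screws, 73 mm diameter, 49 mm high, standing in front of the extractor, loose. Origin: centre of its underside.
- tape_1: Bystander: roll of pale masking tape lying flat, 96 mm diameter, 25 mm high, in front of the duct, loose. Origin: centre of its underside.

How it is judged:
On the way, in this order (a step that is already met when the one before it is completed fails the run):
1. the damper is shut, with the dial still at rest (value of joint damper above 1.48 rad and value of joint dial_turn below 0.15 rad), for 0.2 s.
2. the dial is held at the third click with the damper shut (value of joint damper above 1.48 rad and value of joint dial_turn above 0.98 rad and contact force between the fingers and dial above 1 N), for 0.3 s.
At the end, for the whole second after the job is handed in: Damper within 5 degrees of its shut stop (over 1.48 rad); dial still and at most 4 degrees short of its third click (over 0.98 rad), held there by the fingers pressing on its bar grip with over 1 N; glue bottle, tin and tape within 30 mm of where they stood (all of step 2 and velocity of joint dial_turn between -0.1 and 0.1 rad/s and distance of each of glue_bottle, tin_screws_5, tape_1 from where it was at the start of the episode below 0.03 m); the arm keeps its last pose, push and grip.
It fails at once if the dial is turned past its first click while the damper is not shut (dust would be blown back out of the bell mouth) (value of joint dial_turn above 0.4 rad and value of joint damper below 1.4 rad).
It fails at once if the glue bottle is knocked over or pushed away (angle between glue_bottle's own z axis and vertical above 0.4 rad or distance of glue_bottle from where it was at the start of the episode above 0.03 m).
It fails at once if the tin of screws is pushed away (distance of tin_screws_5 from where it was at the start of the episode above 0.03 m).
It fails at once if the roll of tape is pushed away (distance of tape_1 from where it was at the start of the episode above 0.03 m).
It also fails if it takes over 58 s, if anything falls off the work surface, if the arm or the gripper's body presses on something with over 40 N, if the wrist force passes 120 N, or if a joint passes its speed limit or range.

## Working session

There is one attempt and no reset: what is moved stays moved. The work goes in short steps, Python scripts to look and compute and a shell command to move; the robot and the scene stay as the last step left them, time stands still between calls to the robot, and variables do not carry over. Pictures are saved under pics/ and viewed, at most 10 in all, crops included, and the job is handed in when it is done.

```bash
mkdir -p pics; ls; python3 - <<'E'
from bench import arm
import cv2,pickle
s=arm.get_state();print(s)
d={}
for n in("side","top","wrist"):
    im=arm.get_image(n);d[n]=im
    cv2.imwrite(f"pics/{n}0.png",im["pixels"][:,:,::-1])
    print(n,{k:v.round(4).tolist() if hasattr(v,'round') else v for k,v in im.items() if k!="pixels"})
pickle.dump((s,d),open("d0.pkl","wb"))
E
```

```text
pics
{'clock': 0.0, 'qpos': array([-1.40377697,  0.38384907,  0.04379675,  1.59957106, -0.01789004,
        1.16116154, -0.04982648]), 'joint_velocities': array([-1.56803688e-05, -4.48713933e-04,  2.24532659e-03,  6.85532710e-04,
       -5.18773234e-04,  9.53915206e-04,  1.07192207e-03]), 'joint_torque': array([ 1.55585080e-04, -4.33472443e+01,  1.02454718e+00, -2.49512690e+01,
        1.05068204e-02,  1.12115534e-02, -6.10489153e-06]), 'position': array([0.16986973, 0.62644757, 0.22987881]), 'eef_rot': array([-1.04104327e-04,  1.31927926e-01,  9.91258461e-01, -1.29441885e-03]), 'wrist_force': array([-0.22470541,  1.14532661,  0.26510834]), 'wrist_torque': array([0.00397171, 0.04043556, 0.02885915]), 'grasp_force': 0.0, 'opening': 1.0035990937288708}
side {'camera_matrix': [[617.6473, 0.0, 310.9325], [0.0, 617.6473, 230.3818], [0.0, 0.0, 1.0]], 'extrinsics': [[0.9586, -0.2845, 0.0054, -0.4593], [-0.1625, -0.563, -0.8103, 0.2039], [0.2336, 0.7759, -0.586, 1.4232], [0.0, 0.0, 0.0, 1.0]]}
top {'camera_matrix': [[559.0683, 0.0, 329.3336], [0.0, 559.0683, 243.5473], [0.0, 0.0, 1.0]], 'extrinsics': [[0.0394, -0.9992, 0.0022, 0.0065], [-0.9752, -0.0389, -0.2177, 0.5142], [0.2176, 0.0064, -0.976, 1.2919], [0.0, 0.0, 0.0, 1.0]]}
wrist {'camera_matrix': [[371.6483, 0.0, 319.0841], [0.0, 371.6483, 236.7821], [0.0, 0.0, 1.0]], 'T_tool_cam': [[0.0005, -0.9589, -0.2839, 0.072], [1.0, 0.0005, -0.0001, -0.0009], [0.0003, -0.2839, 0.9589, -0.1415], [0.0, 0.0, 0.0, 1.0]]}
```

View pics/top0.png

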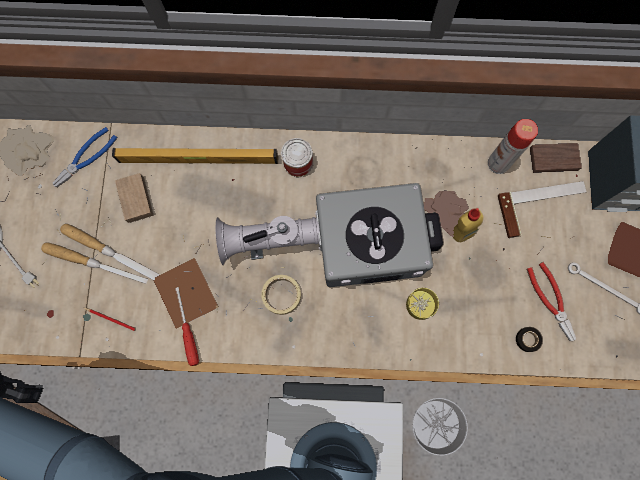

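View pics/side0.png

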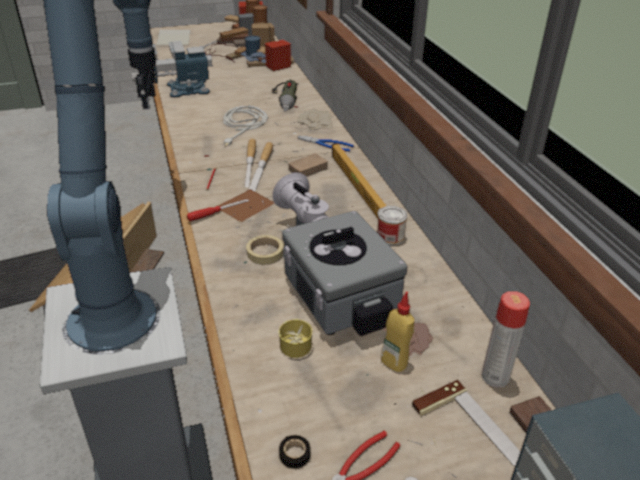

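The top view shows the duct pointing left (+y), with the black lever grip near (256,238), the spindle near (284,230) and the dial bar near (377,235). The tape is at (281,294), the tin at (422,304) and the glue bottle at (468,225). The side view shows the dial near (338,243) and the lever near (312,210). I'll zoom in on both.

```bash
python3 - <<'E'
import cv2,pickle,numpy as np
s,d=pickle.load(open("d0.pkl","rb"))
t=d["top"]["pixels"][175:295,210:450,::-1]; w=d["side"]["pixels"][165:295,265:415,::-1]
a=cv2.resize(t,(720,360),interpolation=cv2.INTER_CUBIC)
b=cv2.resize(w,(277,240),interpolation=cv2.INTER_CUBIC)
o=np.zeros((600,720,3),np.uint8);o[:360]=a;o[360:,:277]=b
cv2.imwrite("pics/z0.png",o)
E
```

```text
(no output)
```

View pics/z0.png

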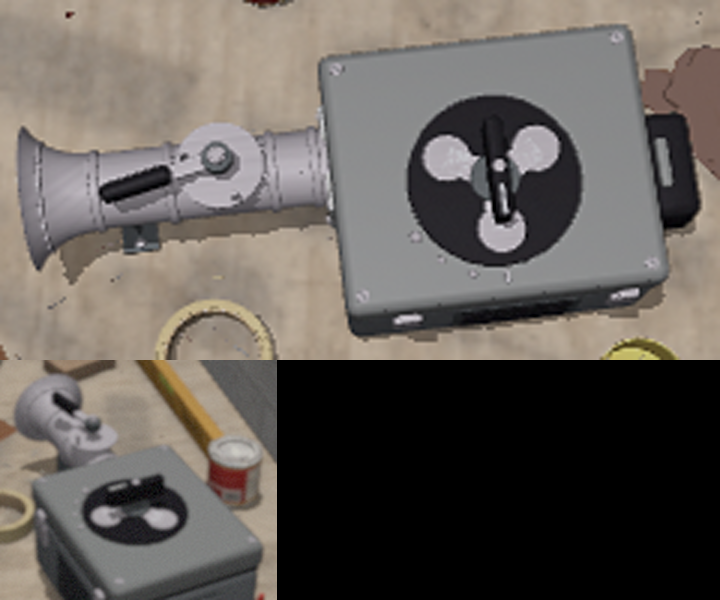

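```bash
cat > h.py <<'E'
import numpy as np,cv2
def ray(im,uv):
    K=im["camera_matrix"];E=im["extrinsics"]
    d=E[:3,:3].T@np.linalg.inv(K)@np.array([*uv,1.]);return -E[:3,:3].T@E[:3,3],d
def plane(im,uv,z):
    c,d=ray(im,uv);return c+d*(z-c[2])/d[2]
def meet(r1,r2):
    (a,u),(b,v)=r1,r2
    k=np.linalg.lstsq(np.c_[u,-v],b-a,rcond=None)[0]
    p,q=a+k[0]*u,b+k[1]*v;return (p+q)/2,np.linalg.norm(p-q)
E
python3 - <<'E'
import cv2,pickle,numpy as np
from h import *
np.set_printoptions(precision=4,suppress=True)
s,d=pickle.load(open("d0.pkl","rb"));T,S=d["top"],d["side"]
g=T["pixels"].max(2)
def blobs(im,box,th):
    x0,y0,x1,y1=box;m=(im["pixels"].max(2)<th).astype(np.uint8)[y0:y1,x0:x1]
    cs,_=cv2.findContours(m,cv2.RETR_EXTERNAL,cv2.CHAIN_APPROX_NONE)
    return [(c+[[x0,y0]]).astype(np.float32) for c in cs if cv2.contourArea(c)>20]
for n,im,b in(("lever top",T,(238,222,275,255)),("disc top",T,(340,200,410,268)),("lever side",S,(285,170,310,200)),):
    for c in blobs(im,b,60): print(n,cv2.minAreaRect(c),len(c)>5 and cv2.fitEllipse(c))
z=lambda u,v:(210+u/3,175+v/3)
cor=[z(322,57),z(632,28),z(665,275),z(347,310)]
P=np.array([plane(T,c,.15) for c in cor]);print("lid",P,P.mean(0))
e=(P[0]-P[1]+P[3]-P[2]);print("yaw of ext y-axis -90:",np.degrees(np.arctan2(e[1],e[0]))-90)
sz=lambda u,v:(265+u/1.847,165+(v-360)/1.847)
print("bar",meet(ray(T,z(496,168)),ray(S,sz(134,489))))
print("grip",meet(ray(T,z(136,184)),ray(S,sz(66,404))))
print("spindle",meet(ray(T,z(217,156)),ray(S,sz(93,423))))
for n,c,h in(("tape",(281,294),.025),("tin",(422,304),.049),("glue cap",(474,213),.19)):print(n,plane(T,c,h))
E
```

```text
lever top ((254.70001220703125, 236.10003662109375), (6.324554920196533, 24.033309936523438), 71.56505584716797) ((254.909912109375, 236.0116729736328), (6.416928291320801, 28.97121810913086), 71.6417465209961)
disc top ((374.29998779296875, 234.9000244140625), (56.79612731933594, 55.901695251464844), 26.56505012512207) ((374.3095703125, 234.86306762695312), (55.675899505615234, 56.8995361328125), 108.15870666503906)
lever side ((299.89190673828125, 187.8513641357422), (14.065963745117188, 6.393620491027832), 35.53767395019531) ((300.48748779296875, 188.71856689453125), (5.730062007904053, 16.85697364807129), 122.19300842285156)
lid [[ 0.6075  0.0583  0.15  ]
 [ 0.6402 -0.1778  0.15  ]
 [ 0.4492 -0.2029  0.15  ]
 [ 0.4136  0.0313  0.15  ]] [ 0.5276 -0.0728  0.15  ]
yaw of ext y-axis -90: 8.253785670409002
bar (array([ 0.5174, -0.0734,  0.1864]), np.float64(0.0015640013274467982))
grip (array([0.5055, 0.193 , 0.1487]), np.float64(0.004940288778898178))
spindle (array([0.5281, 0.1335, 0.1501]), np.float64(0.0029228493262526594))
tape [0.3908 0.1391 0.025 ]
tin [ 0.3773 -0.1983  0.049 ]
glue cap [ 0.5651 -0.2887  0.19  ]
```

```bash
python3 -m jog '1 -1.2 0 0 0 0.5; 2.5 -3 0 0 0 1; 4.1 -4.7 0 0 0 1.5; 5.7 -6.5 0 0 0 2; 7.3 -8.3 0 0 0 2.5; 8.9 -10.1 0 0 0 2.9; 10.4 -11.8 0 0 0 2.9; 11.5 -13.2 0 0 0 2.9' 1 40; python3 -m jog '0.5 -0.5 0 0 0 0; 0.8 -0.8 0 0 0 0; 0.8 -0.8 0 0 0 0; 0.8 -0.8 0 0 0 0'
python3 - <<'E'
from bench import arm
import cv2,pickle
s=arm.get_state();w=arm.get_image("wrist");pickle.dump((s,w,arm.get_image("top"),arm.get_image("side")),open("d1.pkl","wb"))
cv2.imwrite("pics/w1.png",w["pixels"][:,:,::-1]);print(s["position"],s["eef_rot"],s["qpos"],s["wrist_force"])
E
```

```text
clock: 1.15
position: [0.4898, 0.2612, 0.2312]
eef_rot: [0.0, -0.07, 0.998, 0.0]
wrist_force: [1.1, -0.0, 0.3]
opening: 0.002
grasp_force: 0.0
clock: 1.65
position: [0.5116, 0.2407, 0.231]
eef_rot: [-0.001, -0.072, 0.997, 0.0]
wrist_force: [-0.0, 0.1, 0.4]
opening: 0.0
grasp_force: 0.0
[0.5116167  0.24074322 0.23098812] [-5.38758983e-04 -7.15831115e-02  9.97434444e-01  3.12306304e-04] [-0.75736109  0.22655057  0.28140514  1.81619195 -0.07084581  1.10921823
  1.26293962] [-0.03251125  0.08333347  0.35318512]
```

View pics/w1.png

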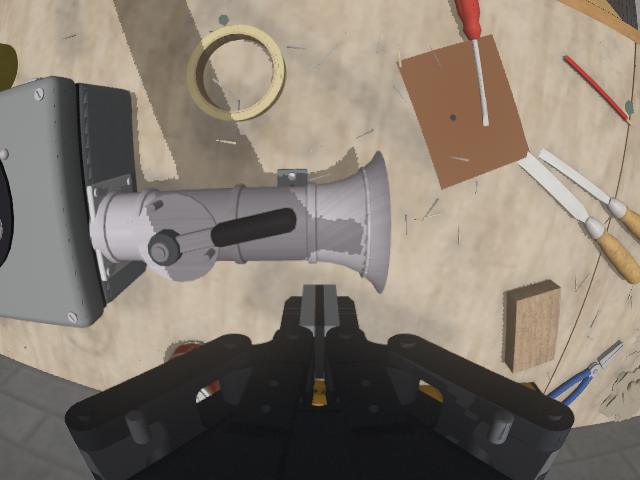

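The wrist view, with the image left being -y and up being -x, shows the lever grip centred near (254,227), the spindle nut near (164,246) and the closed fingertips near (320,290). I'll triangulate these against the top view.

```bash
cat >> h.py <<'E'
from scipy.spatial.transform import Rotation as R
def wray(s,im,uv):
    K=im["camera_matrix"];p=(np.array(uv,float)-K[:2,2]);r=np.hypot(*p);t=r/K[0,0]
    d=np.array([*(p/r*np.sin(t)),np.cos(t)]) if r>0 else np.array([0,0,1.])
    Rt=R.from_quat(np.roll(s["eef_rot"],-1)).as_matrix();T=im["T_tool_cam"]
    return s["position"]+Rt@T[:3,3],Rt@T[:3,:3]@d
def wplane(s,im,uv,z):
    c,d=wray(s,im,uv);return c+d*(z-c[2])/d[2]
E
python3 - <<'E'
import pickle
from h import *
np.set_printoptions(precision=4,suppress=True)
s,w,T,S=pickle.load(open("d1.pkl","rb"));s0,d=pickle.load(open("d0.pkl","rb"));T=d["top"];S=d["side"]
m=(w["pixels"].max(2)<45).astype(np.uint8)[195:255,205:305]
cs,_=cv2.findContours(m,0,2);c=max(cs,key=cv2.contourArea)+[[205,195]]
r=cv2.minAreaRect(c.astype(np.float32));print(r)
g=wray(s,w,r[0]);sp=wray(s,w,(164,246))
print("grip w-top",meet(g,ray(T,(254.8,236.1))),"w-side",meet(g,ray(S,(300.4,188.5))))
print("spindle w-top",meet(sp,ray(T,(282.3,227))),"w-side",meet(sp,ray(S,(315.4,199.1))))
G=wplane(s,w,r[0],.15);Q=wplane(s,w,(164,246),.155)
print(G,Q,np.degrees(np.arctan2(*(G-Q)[1::-1])),np.linalg.norm((G-Q)[:2]))
print("dial disc axis",plane(T,(374.3,234.9),.15))
E
```

```text
((246.73480224609375, 219.96131896972656), (7.174114227294922, 73.26667022705078), 75.67728424072266)
grip w-top (array([0.5009, 0.1935, 0.1543]), np.float64(0.0024360274866913854)) w-side (array([0.5039, 0.1923, 0.1499]), np.float64(0.005973753037728762))
spindle w-top (array([0.5286, 0.1345, 0.1434]), np.float64(0.0006149627017729757)) w-side (array([0.5289, 0.1361, 0.148 ]), np.float64(0.0033406665048621056))
[0.5008 0.1927 0.15  ] [0.5244 0.1393 0.155 ] 113.89599051147121 0.05835604817724358
dial disc axis [ 0.5166 -0.074   0.15  ]
```

```bash
python3 -m jog '0.4 -0.6 0 0 0 0; 0.85 -1.15 0 0 0 0; 0.85 -1.15 -1 0 0 0; 0.85 -1.15 -2 0 0 0; 0.85 -1.15 -2.7 0 0 0; 0.85 -1.15 -3.15 0 0 0; 0.85 -1.15 -3.15 0 0 0; 0.85 -1.15 -3.15 0 0 0'
python3 - <<'E'
from bench import arm
import numpy as np
p=arm.get_state()["position"][:2];S=np.array([.528,.135])
for th,off in((112,24),(120,20),(130,20),(140,20),(150,20),(160,20),(170,20),(180,20),(188,20),(188,16)):
    t=np.radians(th);P=S+.062*np.array([np.cos(t),np.sin(t)])+off/1e3*np.array([np.sin(t),-np.cos(t)])
    print(th,off,P.round(4),((P-p)/.03).round(2))
E
```

```text
clock: 2.8
position: [0.5391, 0.2049, 0.1378]
eef_rot: [0.001, -0.07, 0.998, 0.0]
wrist_force: [-0.2, -0.4, -0.0]
opening: 0.001
grasp_force: 0.0
112 24 [0.527  0.2015] [-0.4  -0.11]
120 20 [0.5143 0.1987] [-0.83 -0.21]
130 20 [0.5035 0.1954] [-1.19 -0.32]
140 20 [0.4934 0.1902] [-1.53 -0.49]
150 20 [0.4843 0.1833] [-1.83 -0.72]
160 20 [0.4766 0.175 ] [-2.08 -1.  ]
170 20 [0.4704 0.1655] [-2.29 -1.31]
180 20 [0.466 0.155] [-2.44 -1.66]
188 20 [0.4638 0.1462] [-2.51 -1.96]
188 16 [0.4644 0.1422] [-2.49 -2.09]
```

```bash
python3 -m jog '-0.4 -0.1 0 0 0 0; -0.8 -0.2 0 0 0 0; -1 -0.26 0 0 0 0; -1.2 -0.32 0 0 0 0; -1.35 -0.4 0 0 0 0; -1.53 -0.5 0 0 0 0; -1.68 -0.6 0 0 0 0; -1.83 -0.72 0 0 0 0'; python3 -m jog '-0.13 -0.13 0 0 0 0; -0.25 -0.28 0 0 0 0; -0.36 -0.43 0 0 0 0; -0.46 -0.6 0 0 0 0; -0.55 -0.77 0 0 0 0; -0.61 -0.94 0 0 0 0; -0.65 -1.1 0 0 0 0; -0.68 -1.24 0 0 0 0'
python3 - <<'E'
from bench import arm
import cv2
im=arm.get_image("wrist")["pixels"][:,:,::-1];cv2.imwrite("pics/w2.png",im[100:420,80:560]);
E
```

```text
clock: 3.8
position: [0.483, 0.1828, 0.1366]
eef_rot: [-0.0, -0.07, 0.998, 0.0]
wrist_force: [2.1, 1.1, 0.4]
opening: -0.001
grasp_force: 1.1
clock: 4.8
position: [0.4634, 0.1477, 0.1368]
eef_rot: [0.001, -0.07, 0.998, 0.002]
wrist_force: [2.6, 11.0, -4.8]
opening: 0.0
grasp_force: 4.7
```

View pics/w2.png

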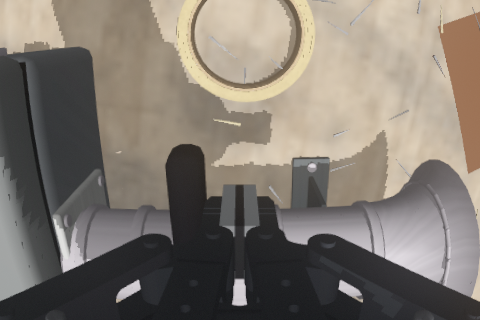

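The lever, at crop (186,195), now lies square across the duct and against the fingers, and the wrist reads 11 N. I'll press a little more to confirm the stop.

```bash
python3 -m jog '0 -0.07 0 0 0 0; 0 -0.14 0 0 0 0; 0 -0.2 0 0 0 0; 0 -0.2 0 0 0 0; 0 -0.2 0 0 0 0'
```

```text
clock: 5.48
position: [0.4633, 0.1475, 0.137]
eef_rot: [0.002, -0.073, 0.997, 0.005]
wrist_force: [3.0, 14.8, -6.9]
opening: 0.002
grasp_force: 7.0
```

The force rises to 15 N without any motion, so the lever is on its stop. I'll back off, lift, and go over to the dial.

```bash
python3 -m jog '0 0.4 0 0 0 0; 0 0.8 0 0 0 0; 0 0.8 1 0 0 0; 0 0.8 2.2 0 0 0; 0 0.8 3.4 0 0 0; 0 0.8 4.2 0 0 0; 0 0.8 4.2 0 0 0' ; python3 -m jog '0.1 -1.2 0 0 0 0; 0.4 -2.6 0 0 0 0; 0.8 -4 0 0 0 0; 1 -5.4 0 0 0 0; 1 -6.5 0 0 0 0; 1 -7 0 0 0 0; 1 -7 0 0 0 0; 1 -7 0 0 0 0' -1
python3 - <<'E'
from bench import arm
import cv2,pickle,numpy as np
s=arm.get_state();w=arm.get_image("wrist");t=arm.get_image("top");pickle.dump((s,w,t),open("d3.pkl","wb"))
print(s["position"],s["eef_rot"])
o=np.zeros((600,640,3),np.uint8);o[:]=0;o[:340]=w["pixels"][:340,:,::-1]
o[340:580,:480]=cv2.resize(t["pixels"][175:295,210:450,::-1],(480,240));cv2.imwrite("pics/w3.png",o)
E
```

```text
clock: 6.35
position: [0.4644, 0.1632, 0.2646]
eef_rot: [0.002, -0.069, 0.998, 0.001]
wrist_force: [0.3, 0.2, -0.7]
opening: -0.001
grasp_force: 0.0
clock: 7.35
position: [0.4929, -0.0446, 0.2622]
eef_rot: [-0.001, -0.071, 0.997, 0.0]
wrist_force: [-0.2, 0.6, -0.5]
opening: 0.998
grasp_force: 0.0
[ 0.4928883  -0.04458363  0.26224902] [-5.02378255e-04 -7.13025657e-02  9.97454557e-01  3.12726311e-04]
```

View pics/w3.png

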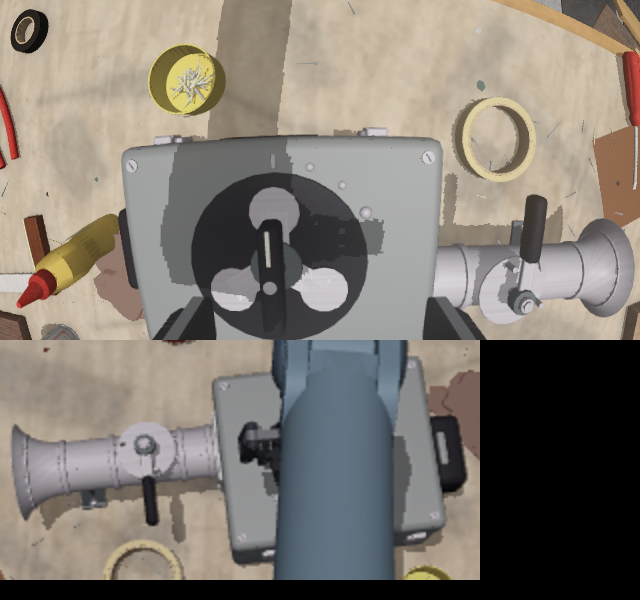

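The wrist view shows the damper lever square across the duct, with its spindle at (523,302) and its tip at (537,200). The dial bar runs from about (270,222) to (270,333) and is still at rest, and the disc centre is near (279,257). I'll cast rays onto the dial axis and check the lever angle.

```bash
python3 - <<'E'
import pickle
from h import *
np.set_printoptions(precision=4,suppress=True)
s,w,t=pickle.load(open("d3.pkl","rb"));s0,d=pickle.load(open("d0.pkl","rb"))
a=wplane(s,w,(523,302),.155);b=wplane(s,w,(537,200),.156);v=b-a
print("lever",a,b,np.degrees(np.arctan2(v[1],v[0]))%360)
# lid yaw from left/right edges near (122,160)-(146,338), (441,140)-(436,300) and disc
for p,q in(((132,166),(429,158)),):
    A=wplane(s,w,p,.15);B=wplane(s,w,q,.15);e=B-A;print("front screws",A,B,np.degrees(np.arctan2(e[1],e[0]))-90,np.linalg.norm(e))
m=(w["pixels"].max(2)<48).astype(np.uint8)[150:340,185:375]
cs,_=cv2.findContours(m,0,2);c=max(cs,key=cv2.contourArea)+[[185,150]]
c=c[c[:,0,1]<290];P=np.array([wplane(s,w,x,.152) for x in c[:,0]])[:,:2]
H=cv2.convexHull(P.astype(np.float32));print("disc",cv2.fitEllipse(H))
x,y=wplane(s,w,(270,225),.196),wplane(s,w,(270,335),.196)
print("bar ends",x,y,(x+y)/2,np.linalg.norm(x-y),np.degrees(np.arctan2(*(x-y)[1::-1])))
print("bar w-top",meet(wray(s,w,(270,280)),ray(d["top"],(210+496/3,175+168/3))))
print("dot w-top",meet(wray(s,w,(270,289)),ray(d["top"],(210+499/3,175+165/3))))
E
```

```text
lever [0.5261 0.1316 0.155 ] [0.441  0.1156 0.156 ] 190.63912646361814
front screws [ 0.4611 -0.1905  0.15  ] [0.4277 0.0229 0.15  ] 8.889039723782204 0.21599574248932277
disc ((0.507282018661499, -0.09729018807411194), (0.07593981176614761, 0.10509172081947327), 64.98139190673828)
bar ends [ 0.4792 -0.0762  0.196 ] [ 0.5529 -0.0692  0.196 ] [ 0.516  -0.0727  0.196 ] 0.07409381833581326 -174.52367076575
bar w-top (array([ 0.515 , -0.0729,  0.1929]), np.float64(0.00016124409129687328))
dot w-top (array([ 0.5129, -0.0723,  0.2104]), np.float64(0.0025316241972735266))
```

The lever is at about 190.6° and the duct normal at about 188.5°, so the damper is shut. The dial bar is centred at (0.516, -0.073) with its top at z≈0.194, and it is in line with the jaws. Next I descend and grip it.

```bash
python3 -m jog '0.4 -0.5 0 0 0 0; 0.77 -0.95 -0.3 0 0 0; 0.77 -0.95 -1.2 0 0 0; 0.77 -0.95 -2 0 0 0; 0.77 -0.95 -2.6 0 0 0; 0.77 -0.95 -3.1 0 0 0; 0.77 -0.95 -3.1 0 0 0; 0.77 -0.95 -3.1 0 0 0' -1; python3 -m jog '0 0 0 0 0 0; 0 0 0 0 0 0; 0 0 0 0 0 0; 0 0 0 0 0 0; 0 0 0 0 0 0; 0 0 0 0 0 0; 0 0 0 0 0 0; 0 0 0 0 0 0' 1 80
```

```text
clock: 8.45
position: [0.5168, -0.0751, 0.1704]
eef_rot: [0.001, -0.07, 0.998, -0.0]
wrist_force: [-0.2, -0.1, 0.7]
opening: 1.003
grasp_force: 0.0
clock: 9.45
position: [0.5159, -0.0723, 0.1703]
eef_rot: [-0.001, -0.071, 0.997, 0.002]
wrist_force: [-2.1, 4.7, 4.9]
opening: 0.145
grasp_force: 78.8
```

```bash
python3 -m jog '0 0.08 0 0 0 0; 0 0.08 0 0 0 -1; 0 0.08 0 0 0 -2; 0 0.08 0 0 0 -3; 0 0.08 0 0 0 -4; 0 0.08 0 0 0 -5; 0 0.08 0 0 0 -6; 0 0.08 0 0 0 -6.5'; python3 -m jog '0 0 0 0 0 -0.5; 0 0 0 0 0 -0.9; 0 0 0 0 0 -1.1; 0 0 0 0 0 -1.1; 0 0 0 0 0 -1.1'
python3 - <<'E'
from bench import arm
import cv2,pickle,numpy as np
from h import *
s=arm.get_state();w=arm.get_image("wrist");print(s["position"],s["eef_rot"],s["wrist_torque"],s["qpos"])
r=R.from_quat(np.roll(s["eef_rot"],-1)).as_matrix()[:,1];print("close dir",np.degrees(np.arctan2(r[1],r[0])))
t=arm.get_image("side")
o=np.zeros((600,640,3),np.uint8);o[:340]=w["pixels"][:340,:,::-1];o[340:600,:300]=cv2.resize(t["pixels"][165:295,265:415,::-1],(300,260));cv2.imwrite("pics/w4.png",o)
E
```

```text
clock: 10.45
position: [0.5169, -0.0693, 0.1703]
eef_rot: [-0.0, 0.374, 0.927, 0.002]
wrist_force: [-1.8, 6.3, 4.2]
opening: 0.152
grasp_force: 78.8
clock: 11.08
position: [0.5173, -0.0689, 0.1703]
eef_rot: [-0.0, 0.443, 0.897, 0.002]
wrist_force: [-0.9, 6.2, 4.2]
opening: 0.15
grasp_force: 78.7
[ 0.51727393 -0.06894588  0.17025549] [-3.20598945e-04  4.42843640e-01  8.96596462e-01  2.04721544e-03] [1.19830455 0.07906081 0.26100802] [-0.56301875  0.24660301  0.70199243  1.99013992 -0.19725611  0.96997439
  0.88951182]
close dir 37.42873110200488
```

View pics/w4.png

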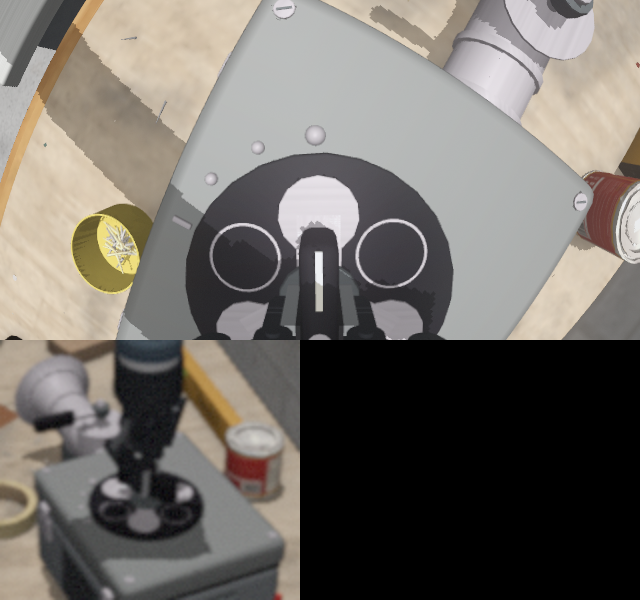

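The wrist view shows the bar and its white line (x≈319) lined up with the large third pip at (315,135). All three port rings are uncovered, and in the side inset the lever is still across the duct. I'll hold briefly, then hand in.

```bash
python3 -m jog '0 0 0 0 0 0; 0 0 0 0 0 0; 0 0 0 0 0 0; 0 0 0 0 0 0; 0 0 0 0 0 0; 0 0 0 0 0 0' && python3 -c "
from bench import arm
s=arm.get_state();print(s['eef_rot'],s['joint_velocities'].round(4),s['wrist_torque'])
print(arm.job_done())"
```

```text
clock: 11.92
position: [0.5173, -0.0689, 0.1703]
eef_rot: [-0.0, 0.443, 0.897, 0.002]
wrist_force: [-1.3, 6.5, 3.8]
opening: 0.149
grasp_force: 78.7
[-2.96842827e-04  4.42829135e-01  8.96603595e-01  2.06477458e-03] [ 0.0007 -0.0003  0.      0.0006  0.0006  0.0004  0.0008] [1.3058114  0.14420362 0.22153   ]
the job is handed in; nothing more can be done
None
```

The damper is shut against its stop, the dial is gripped and held at its third click (about 60° by the tool's turn), the arm never went near the glue bottle, tin or tape, and I handed the job in at 11.9 s; no verdict came back.

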